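Drift a tight relay-lens cell out of a microscope camera-adapter tube

TASK

The brass lens cell is stuck in the black adapter tube strapped in the service fixture. Take the white-nosed drift from the rack, put its nose into the tube's rear mouth and push the cell out steadily, without letting it shoot out, until it lies wholly clear of the tube and wholly on the blue felt cradle. Then draw the drift out and lay it back in its own rack notches the way it lay at first; do not touch the cell with the gripper, and leave the other things on the bench where they are.

Things in the scene. Friction and masses are not known exactly. Their poses are not given: they have to be found in the camera images.
- tube_rear (a point): centre of the rear mouth (the flanged end, away from the cradle) of the fixed, level black adapter tube: 90 mm long, through bore 40 mm in diameter, axis 100 mm above the table; the flange is 68 mm across, 8 mm thick. x axis: level along the bore, the way to drive, from rear mouth to exit; z up. Behind this mouth the way is free above the base plate
- tube_exit (a point): centre of the tube's exit mouth, 90 mm from tube_rear along its x; same axes. The cell must come out here, onto the cradle
- cradle (a point): middle of the blue felt-lined V cradle, at the height of the axis of a cell lying in it (97 mm above the table, 3 mm below the bore's axis). The cradle runs from 4 mm to 120 mm beyond the exit mouth, this point being 62 mm beyond it; open at its far end. x axis: the drive direction
- fixture: the service fixture carrying tube and cradle, fixed to the bench: aluminium base plate 245 x 110 x 12 mm reaching 30 mm behind the rear mouth; the flange is its highest part, 134 mm above the table. Origin on the table under the tube's middle, x axis the drive direction
- cell_center (a point): middle of the brass lens cell, a barrel 38 mm in diameter, 60 mm long, about 0.26 kg; x along its axis. At first wholly inside the bore, its front end 2 to 14 mm inside the exit mouth, lying on the bore's floor (axis 1 mm below the bore's). Its rear end is a flat rim (12 to 19 mm from the axis) round a recessed lens: the drift's flat nose bears on the rim
- seal (a point): bottom of the rubber seal nearest the exit, at the top of the bore 18 mm inside the exit mouth; another is 50 mm inside. Both press on the cell: roughly 10 to 20 N slide it, less once its rear end has passed the last seal. With no cell under them they hang 2.5 mm into the bore, clear of a centred drift
- drift_grip (a point): balance point of the white-nosed drift (200 mm long, about 0.2 kg), mid-thickness in its grey octagonal metal handle: 28 mm across flats, two flats upright at first, from 70 mm behind this point to 15 mm ahead. x axis: towards the nose, a white cylinder 28 mm in diameter, 20 mm long, on a 14 mm rod. It lies level and loose in V notches, this point 46 mm above the table
- drift_nose (a point): centre of the flat end of the drift's white nose, 130 mm ahead of drift_grip; same axes
- rack: fixed black rack, base plate 180 x 160 x 8 mm, with two pairs of grey 90 degree V notches 84 mm apart: one pair holds the white-nosed drift, the other the blue-nosed one (sides vary). Notches 12 mm long, centred 58 mm behind and 75 mm ahead of the rack's origin, which is on the table under the middle between the drifts; x axis along the drifts to their noses. Drifts lift straight out
- drift_wide_grip (a point): the other drift in the rack, alike but with a blue nose 46 mm in diameter, too big for this tube: bystander. Same point and axes as drift_grip
- objective_a: bystander: steel microscope objective with a yellow ring, standing, 34 mm across, 60 mm high, origin under its centre
- objective_b: bystander: steel microscope objective with a blue ring, standing, 36 mm across, 72 mm high, origin under its centre
- cleaner: bystander: white bottle, 54 mm across, 130 mm high, origin under its centre
- driver: bystander: red-handled screwdriver lying, 180 mm long
- blower: bystander: dark rubber air blower, standing, nozzle up, 64 mm across, 120 mm high, origin under its centre
- dust_cap: bystander: red dust cap lying, 66 mm across, 14 mm high
Not all that is in view belongs to the job. Leave any green look-alike of the part that bears drift_grip alone.

How it is judged (in metres and radians):
On the way, in this order (a step that is already met when the one before it is completed fails the run):
1. the white nose is inside the rear of the bore while the cell is still in the tube (x of drift_nose in the frame of tube_rear above 0.003 m and x of drift_nose in the frame of tube_exit below -0.03 m and y of drift_nose in the frame of tube_rear between -0.009 and 0.009 m and z of drift_nose in the frame of tube_rear between -0.009 and 0.009 m and x of cell_center in the frame of tube_exit below 0 m), for 0.1 s.
2. the drift, through the bore, has driven the cell wholly clear of the tube's exit (x of cell_center in the frame of tube_exit above 0.0305 m and x of drift_nose in the frame of tube_exit above -0.01 m and y of drift_nose in the frame of tube_exit between -0.015 and 0.015 m), for 0.1 s.
At the end, for the whole second after the job is handed in: The cell lies at rest in the felt cradle, wholly clear of the tube and not past the cradle's open end, in line with the tube within 0.12 rad. The white-nosed drift rests in its own notches as at the start: balance point within 15 mm, nose within 20 mm (x of cell_center in the frame of tube_exit between 0.0305 and 0.091 m and y of cell_center in the frame of tube_exit between -0.008 and 0.008 m and z of cell_center in the frame of tube_exit between -0.009 and 0.003 m and angle between the x axis of cell_center and the x axis of tube_exit, either way round below 0.12 rad and linear speed of each of cell, drift below 0.02 m/s and distance of drift_grip from where it was at the start of the episode below 0.015 m and distance of drift_nose from where it was at the start of the episode below 0.02 m); the robot touches nothing.
It fails at once if the gripper or arm touches the lens cell (contact force between any of the fingers, the arm and cell above 0.5 N).
It fails at once if the cell shoots out (faster than 0.4 m/s) or falls from the cradle (linear speed of cell above 0.4 m/s or height (world z) of cell_center below 0.08 m).
It fails at once if another thing on the bench is moved by more than 20 mm (distance of any of drift_wide_grip, objective_a, objective_b, cleaner, driver, blower, dust_cap from where it was at the start of the episode above 0.02 m).
It also fails if it takes over 51 s, if anything falls off the work surface, if the arm or the gripper's body presses on something with over 40 N, if the wrist force passes 120 N, or if a joint passes its speed limit or range.

ROBOT

A 6-joint arm with a two-finger parallel gripper is mounted at the origin on the work surface. World frame = base frame: x ahead of the robot, y to its left, z up, the work surface at z = 0. Lengths are in mm, angles in rad, forces in N, time in s.
With the tool pointing down it reaches from about 400 to 925 mm from the base axis. Payload 3.4 kg.
Tool frame: the origin (TCP) lies on the mounting face of the last link; the fingertips stand 173 mm ahead of it and the grasp point (between the pads) lies 155 mm ahead of it (robot.finger_overhang is the distance from the TCP to the fingertips, in mm); y points along the fingers, z is the direction in which the jaws open and shut, and the axes are right-handed (so a half turn about y gives the same grasp; the last joint's range is limited). The gripper opens to 85 mm and grips with 20 to 120 N. Pads are 22 mm wide; open, the fingers measure 114 mm over their backs; the gripper's body (76 mm by 85 mm) begins 54 mm behind the grasp point. The pads swing forward as they close: fully open they stand 13 mm farther back than shut.
Start: joints at [-1.264, 0.307, 1.506, -0, 1.328, -0.073], TCP at [213.684, -533.828, 404.705] pointing down, gripper open.
Joint ranges: [-3.12, 3.12], [-1.05, 2.28], [0.14, 2.33], [-1.42, 4.57], [0.1, 2.73], [-2.68, 2.68]. Speed limits (rad/s): [2.57, 2.57, 3.14, 3.14, 3.14, 3.14].

INTERFACE

Orientations are given as a unit quaternion [w, x, y, z].
In Python, from bench import robot, snapshot gives the robot as it stands.
- The arm moves only by the shell command python3 -m crank 'ROWS'. ROWS is JSON, a list of rows, each an object of numbers: "x", "y", "z": the shift along the tool's x, y, z in m; "ax", "ay", "az": the turn, a rotation vector about the tool's x, y, z in degrees; "grip": the closure, from -1 (fully open) to 1 (shut). A call has 1 to 20 rows; each row shifts and turns the commanded pose from where the row before left it, along the tool's axes as they then stand; what a row does not reach is not made up. A row lasts 1/12 s, in which the tool goes at most 41.7 mm and 7.16 degrees, less where a joint would pass 70% of its speed; a pose out of reach is approached as far as the arm can. A call with a gripper value outside its range is refused whole. The fingers move at their own pace and stop on an object; the grip force is fixed at half the most. Time passes only in rows, so rows that do not move let the fingers close. It gives the time, the measured TCP pose, the force and the opening at its end, in the units of the state.
- robot.sense(): the state, without advancing time (a new reading comes with each control period).
- snapshot(name): name is "side" or "top"; returns a dict with "image" (400x640x3 uint8, blue, green, red), "camera_matrix" (3x3 intrinsics, pixels), "cam_to_world" (4x4, takes a point from camera to world coordinates). Camera axes: x right, y down, z forward; pixel columns grow to the right and rows downward; lengths in mm; the calibration is good to about 2 mm. A picture is of the moment at which its call begins. There is no depth.
- robot.sign_off(): hands the job in, once; it reports no verdict.
The state is a dict: "t": time; "q": joint angles; "joint_vel": joint speeds; "tau": joint torques, N m; "ee_pos": TCP position; "orientation": TCP orientation; "ft_force": force on the tool from outside, world axes, zero at the start; "moment": the same for the moment, N m; "width": opening from 0.0 (shut) to 1.0 (fully open).
Only numpy, scipy, OpenCV 4.12 (cv2) and the standard library are available. Lean on these libraries where they do the work, as an engineer would, in place of code of your own. Each camera call takes 0.05 s, during which the arm holds its last target. There are 200 camera calls.

## Working session

There is one attempt and no reset: what is moved stays moved. The work goes in short steps, Python scripts to look and compute and a shell command to move; the robot and the scene stay as the last step left them, time stands still between calls to the robot, and variables do not carry over. Pictures are saved under pics/ and viewed, about 8 in all and at most 12, crops included, and the job is handed in when it is done.

```bash
ls; mkdir -p pics; python3 - <<'E'
from bench import robot,snapshot
import cv2,numpy as np
for n in("top","side"):
    s=snapshot(n);cv2.imwrite(f"pics/{n}0.png",s["image"]);np.set_printoptions(suppress=True,precision=4)
    print(n,s["camera_matrix"].tolist(),np.round(s["cam_to_world"],4).tolist())
print(robot.sense())
E
```

```text
pics
top [[455.28865604431417, 0.0, 317.8664451393321], [0.0, 455.28865604431417, 188.95534321496467], [0.0, 0.0, 1.0]] [[0.0182, -0.9887, 0.1486, 299.9219], [-0.9998, -0.0176, 0.0053, 15.37], [-0.0027, -0.1487, -0.9889, 1578.3725], [0.0, 0.0, 0.0, 1.0]]
side [[426.52246020944546, 0.0, 323.3067955108605], [0.0, 426.52246020944546, 197.74710479139168], [0.0, 0.0, 1.0]] [[-0.8004, -0.3391, 0.4944, -218.1663], [-0.5994, 0.4385, -0.6696, 1007.1139], [0.0102, -0.8323, -0.5542, 900.2332], [0.0, 0.0, 0.0, 1.0]]
{'t': 0.1, 'q': array([-1.2635,  0.3075,  1.5075,  0.    ,  1.3284, -0.0735]), 'joint_vel': array([-0.0013, -0.0027, -0.0053, -0.0002,  0.0002,  0.0004]), 'tau': array([ -0.0003, -45.8531, -25.2608,  -0.0001,   0.0055,  -0.    ]), 'ee_pos': array([ 213.5868, -533.5266,  403.8664]), 'orientation': array([ 0.1337, -0.1339,  0.695 , -0.6937]), 'ft_force': array([-0.4498,  0.771 , -0.6844]), 'moment': array([ 0.0205, -0.0197,  0.0082]), 'width': 0.9998724633929027}
```

View pics/top0.png

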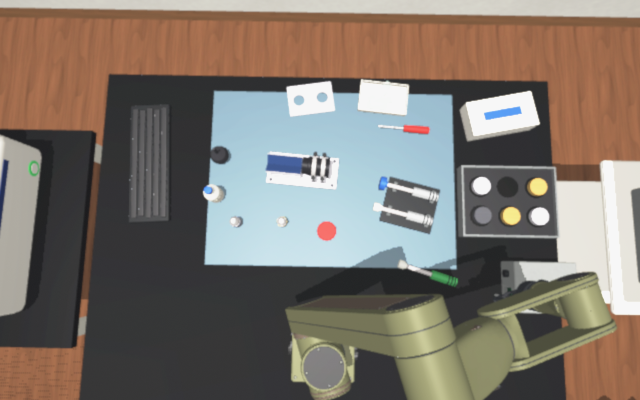

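View pics/side0.png

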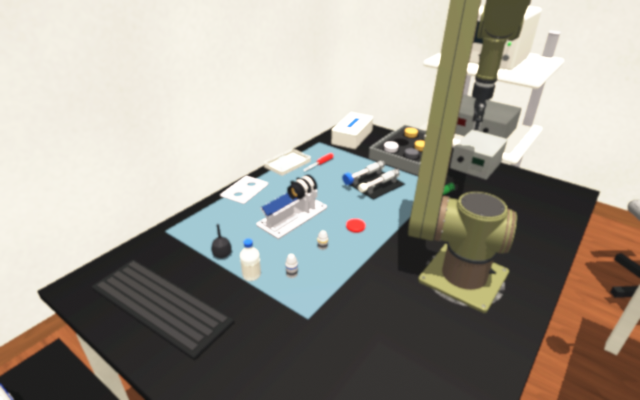

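The top view shows three candidate drifts: the white-nosed one in the rack (nose at 378,207, handle to 432,220), the blue-nosed one (383,184 to 436,195), and a green-handled look-alike outside the rack (403,265 to 457,282). The one meant is the white-nosed one in the rack, because of its grey handle and white nose. The tube's flange is near (325,167) and the cradle is to its left, around (283,164), so the drive goes left in the image. I'll confirm this in an enlarged crop.

```bash
python3 - <<'E'
import cv2
a=cv2.imread("pics/top0.png")
cv2.imwrite("pics/c0.png",cv2.resize(a[145:240,258:448],None,fx=4.2,fy=4.2,interpolation=cv2.INTER_CUBIC))
E
```

```text
(no output)
```

View pics/c0.png

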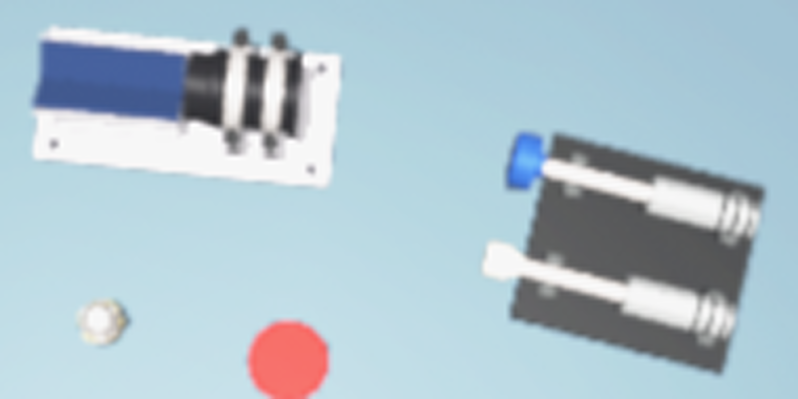

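Confirmed: the white nose is at crop (485,260), with its grey handle ending near (735,318). The rack plate and fixture plate corners are clear, so I'll fit poses from those.

```bash
cat > h.py <<'E'
import numpy as np,cv2,json
from bench import robot,snapshot
K={}
def cam(n):
    if n not in K:
        s=snapshot(n);K[n]=(s["camera_matrix"],s["cam_to_world"],s["image"])
    return K[n]
def ray(n,uv,z):
    A,T,_=cam(n);d=T[:3,:3]@np.linalg.solve(A,[*uv,1]);o=T[:3,3];return (o+d*(z-o[2])/d[2])[:2]
def proj(n,P):
    A,T,_=cam(n);p=np.atleast_2d(P)-T[:3,3];p=p@T[:3,:3]@A.T;return p[:,:2]/p[:,2:]
def full(c):return [258+(c[0]+.5)/4.2-.5,145+(c[1]+.5)/4.2-.5]
def fit(L,W):  # rigid 2D L->W
    L=np.array(L,float);W=np.array(W);l=L-L.mean(0);w=W-W.mean(0)
    a=np.arctan2((l[:,0]*w[:,1]-l[:,1]*w[:,0]).sum(),(l*w).sum());R=np.array([[np.cos(a),-np.sin(a)],[np.sin(a),np.cos(a)]])
    t=W.mean(0)-R@L.mean(0);return a,t,np.linalg.norm(L@R.T+t-W,axis=1)
E
python3 - <<'E'
from h import *
np.set_printoptions(suppress=True,precision=2)
# fixture local: x from tube_rear: plate -30..215, y left(+) ; drive= image left, left of drive(+y local)= image down
c=[(46,28),(340,55),(328,185),(34,158)]
W=[ray("top",full(p),12) for p in c]
a,t,r=fit([(215,-55),(-30,-55),(-30,55),(215,55)],W);print("fix yaw",a,"rear",t,r)
d=np.array([np.cos(a),np.sin(a)])
c=[(555,133),(764,187),(720,373),(513,318)]
W=[ray("top",full(p),8) for p in c];print(np.linalg.norm(W[0]-W[1]),np.linalg.norm(W[1]-W[2]))
b,tr,r=fit([(90,-80),(-90,-80),(-90,80),(90,80)],W);print("rack yaw",b,"centre",tr,r)
n=ray("top",full((484,259)),46);e=ray("top",full((735,319)),46)
print("nose",n,"tail",e,np.linalg.norm(n-e),"yaw",np.arctan2(*(n-e)[::-1]))
R=np.array([[np.cos(b),-np.sin(b)],[np.sin(b),np.cos(b)]]);print("nose,tail in rack",R.T@(n-tr),R.T@(e-tr))
# blue drift
n2=ray("top",full((510,160)),46);e2=ray("top",full((758,217)),46);print("blue",n2,e2,R.T@(n2-tr),R.T@(e2-tr))
# overlay check
im=[cam(k)[2].copy() for k in("top","side")]
rear=np.array([*t,100]);D=np.array([*d,0])
ds=np.array([np.cos(b),np.sin(b),0])
l=np.array([-ds[1],ds[0],0]);o=np.array([*tr,46])
g=np.array([*(n+e)/2,46])+ds*-30
th=np.linspace(0,2*np.pi,40);Y=np.array([-D[1],D[0],0]);Z=np.array([0,0,1])
pts={}
outs=[]
for k,I in zip(("top","side"),im):
    B=cv2.resize(I,None,fx=4,fy=4,interpolation=cv2.INTER_CUBIC)
    def P(Q,col,closed):cv2.polylines(B,[np.int32((proj(k,Q)+.5)*4-.5)],closed,col,1)
    for x in(0,8,90):P([rear+D*x+(34 if x<9 else 25)*(np.cos(q)*Y+np.sin(q)*Z) for q in th],(0,255,0),True)
    P([rear+D*x+y*Y-Z*88 for x,y in((215,-55),(-30,-55),(-30,55),(215,55))],(0,0,255),True)
    P([g-70*ds,g+130*ds],(0,0,255),False)
    P([np.array([*tr,8])+x*ds+y*l for x,y in((90,-80),(-90,-80),(-90,80),(90,80))],(0,255,255),True)
    outs.append(B)
s=outs[1][620:1000,1000:1640];t_=outs[0][580:960,1040:1800]
cv2.imwrite("pics/ov.png",outs[1][590:970,1000:1640])
E
```

```text
fix yaw 1.496727715663888 rear [594.97 -12.01] [1.77 0.92 0.6  0.43]
178.2189425716235 159.465110604425
rack yaw 1.3313517966887112 centre [ 486.63 -294.9 ] [0.71 1.23 2.63 3.2 ]
nose [ 474.23 -163.44] tail [ 429.47 -364.52] 206.00241848646206 yaw 1.3517623366611238
nose,tail in rack [124.78  43.22] [-81.18  39.01]
blue [ 555.43 -184.51] [ 512.31 -384.67] [123.56 -40.66] [-81.11 -46.24]
```

View pics/ov.png

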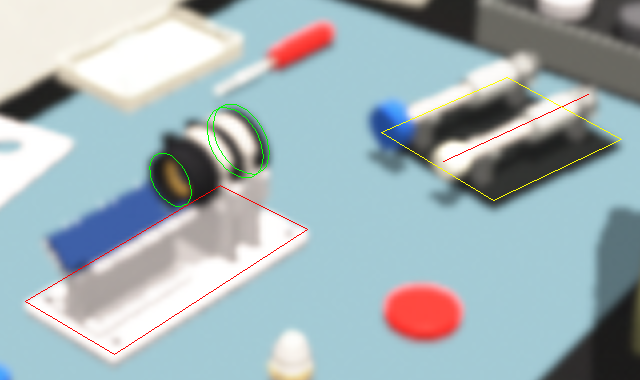

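The side-camera overlay shows my top-camera fit sitting about 2 px (several mm) up and away from the real plates. I'll use the gripper as a reference to settle that. First I'll work out the move to above the drift.

```bash
cat >> h.py <<'E'
from scipy.spatial.transform import Rotation as Ro
def pose():
    s=robot.sense();q=s["orientation"];return s,np.array(s["ee_pos"]),Ro.from_quat([*q[1:],q[0]])
def grasp():
    s,p,R=pose();return p+155*R.as_matrix()[:,1]
def plan(target,yaw):
    """tool-axis shift (mm) and turn (deg) so grasp point = target, tool y down, tool z horizontal perpendicular to yaw"""
    s,p,R=pose();best=None
    for k in(0,np.pi):
        x=np.array([np.cos(yaw+k),np.sin(yaw+k),0]);y=np.array([0,0,-1.]);z=np.cross(x,y)
        G=Ro.from_matrix(np.c_[x,y,z]);rv=(R.inv()*G).as_rotvec(degrees=True)
        if best is None or np.linalg.norm(rv)<np.linalg.norm(best[0]):best=(rv,G)
    rv,G=best;tcp=np.array(target)-155*G.as_matrix()[:,1]
    print("t",round(s["t"],2),"grasp",np.round(grasp(),1),"axes x",np.round(R.as_matrix()[:,0],3),"z",np.round(R.as_matrix()[:,2],3))
    print("turn deg",np.round(rv,2),"shift old axes",np.round(R.inv().apply(tcp-p),1),"shift new axes",np.round(G.inv().apply(tcp-p),1),"F",np.round(s["ft_force"],1),"w",round(s["width"],3))
E
python3 - <<'E'
from h import *
y=1.342;d=np.array([np.cos(y),np.sin(y),0])
g=np.array([474.2,-163.4,46])-133*d;print(g)
plan(g-20*d+[0,0,85],y)
E
```

```text
[ 444.03488413 -292.9340333    46.        ]
t 0.2 grasp [ 213.6 -533.4  249.1] axes x [-0.928 -0.372 -0.   ] z [ 0.372 -0.928 -0.001]
turn deg [ 7.000e-02 -5.507e+01 -4.000e-02] shift old axes [-291.9  118.3 -121.3] shift new axes [-266.7  118.1  169.8] F [ 0.3 -0.1 -0. ] w 1.001
```

```bash
python3 -m crank '[{"ay":-6.9,"y":0.0148},{"ay":-6.9,"y":0.0148},{"ay":-6.9,"y":0.0148},{"ay":-6.9,"y":0.0148},{"ay":-6.9,"y":0.0148},{"ay":-6.9,"y":0.0148},{"ay":-6.9,"y":0.0148},{"ay":-6.9,"y":0.0148},{"x":-0.0267,"z":0.017},{"x":-0.0267,"z":0.017},{"x":-0.0267,"z":0.017},{"x":-0.0267,"z":0.017},{"x":-0.0267,"z":0.017},{"x":-0.0267,"z":0.017},{"x":-0.0267,"z":0.017},{"x":-0.0267,"z":0.017},{"x":-0.0267,"z":0.017},{"x":-0.0267,"z":0.017}]'
python3 - <<'E'
from h import *
y=1.342;d=np.array([np.cos(y),np.sin(y),0])
plan(np.array([444,-292.9,131])-20*d,y)
s,p,R=pose();M=R.as_matrix()
outs=[]
for k in("side","top"):
    B=cv2.resize(cam(k)[2],None,fx=4,fy=4,interpolation=cv2.INTER_CUBIC)
    def P(Q,col,c=False):cv2.polylines(B,[np.int32((proj(k,Q)+.5)*4-.5)],c,col,1)
    tip=p+160*M[:,1]
    # open finger boxes: inner faces +-42.5 outer +-57, width 22
    for s_ in(1,-1):
        for zz in(42.5,57):P([tip+s_*zz*M[:,2]+11*M[:,0],tip+s_*zz*M[:,2]-11*M[:,0]],(0,0,255))
    P([p,p+155*M[:,1]],(0,255,0))
    c=np.int32(proj(k,tip)[0]*4);h,w=(300,200) 
    x0=max(0,c[0]-200);y0=max(0,c[1]-250);o=B[y0:y0+450,x0:x0+400]
    outs.append(np.pad(o,((0,450-o.shape[0]),(0,400-o.shape[1]),(0,0))));print(k,x0,y0)
cv2.imwrite("pics/cal.png",np.hstack(outs))
E
```

```text
t 0.2 grasp [ 213.6 -533.4  249.1] axes x [-0.928 -0.372 -0.   ] z [ 0.372 -0.928 -0.001]
turn deg [ 7.000e-02 -5.507e+01 -4.000e-02] shift old axes [-291.9  118.3 -121.3] shift new axes [-266.7  118.1  169.8] F [ 0.3 -0.1 -0. ] w 1.001
side 1699 248
top 1840 915invalid input at $[0]: expected keys x, y, z, ax, ay, az, grip
```

View pics/cal.png

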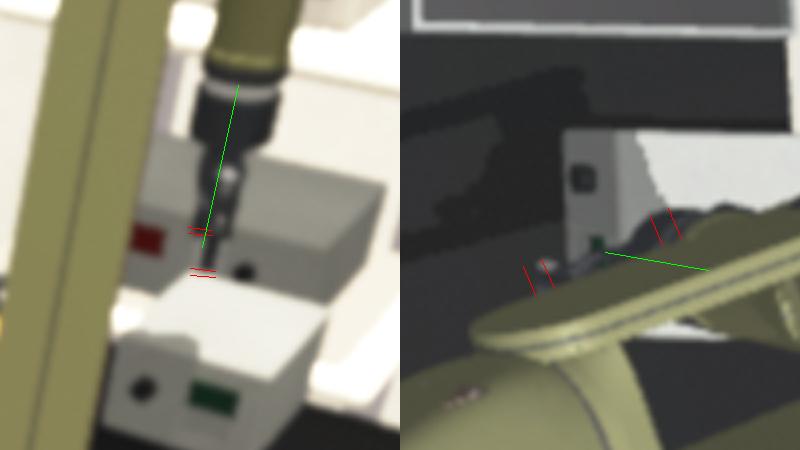

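The move was refused because every key is required, so the arm hasn't moved. The overlay matches the gripper within a few pixels but can't be judged more finely at that spot. Resending with full rows.

```bash
python3 -m crank '[{"x":0,"y":0.0148,"z":0,"ax":0,"ay":-6.9,"az":0,"grip":-1},{"x":0,"y":0.0148,"z":0,"ax":0,"ay":-6.9,"az":0,"grip":-1},{"x":0,"y":0.0148,"z":0,"ax":0,"ay":-6.9,"az":0,"grip":-1},{"x":0,"y":0.0148,"z":0,"ax":0,"ay":-6.9,"az":0,"grip":-1},{"x":0,"y":0.0148,"z":0,"ax":0,"ay":-6.9,"az":0,"grip":-1},{"x":0,"y":0.0148,"z":0,"ax":0,"ay":-6.9,"az":0,"grip":-1},{"x":0,"y":0.0148,"z":0,"ax":0,"ay":-6.9,"az":0,"grip":-1},{"x":0,"y":0.0148,"z":0,"ax":0,"ay":-6.9,"az":0,"grip":-1},{"x":-0.0267,"y":0,"z":0.017,"ax":0,"ay":0,"az":0,"grip":-1},{"x":-0.0267,"y":0,"z":0.017,"ax":0,"ay":0,"az":0,"grip":-1},{"x":-0.0267,"y":0,"z":0.017,"ax":0,"ay":0,"az":0,"grip":-1},{"x":-0.0267,"y":0,"z":0.017,"ax":0,"ay":0,"az":0,"grip":-1},{"x":-0.0267,"y":0,"z":0.017,"ax":0,"ay":0,"az":0,"grip":-1},{"x":-0.0267,"y":0,"z":0.017,"ax":0,"ay":0,"az":0,"grip":-1},{"x":-0.0267,"y":0,"z":0.017,"ax":0,"ay":0,"az":0,"grip":-1},{"x":-0.0267,"y":0,"z":0.017,"ax":0,"ay":0,"az":0,"grip":-1},{"x":-0.0267,"y":0,"z":0.017,"ax":0,"ay":0,"az":0,"grip":-1},{"x":-0.0267,"y":0,"z":0.017,"ax":0,"ay":0,"az":0,"grip":-1}]'
cat > cal.py <<'E'
import sys
from h import *
s,p,R=pose();M=R.as_matrix()
outs=[]
for k in("side","top"):
    B=cv2.resize(cam(k)[2],None,fx=4,fy=4,interpolation=cv2.INTER_CUBIC)
    def P(Q,col,c=False):cv2.polylines(B,[np.int32((proj(k,Q)+.5)*4-.5)],c,col,1)
    tip=p+160*M[:,1]
    for s_ in(1,-1):
        for zz in(42.5,57):P([tip+s_*zz*M[:,2]+11*M[:,0],tip+s_*zz*M[:,2]-11*M[:,0]],(0,0,255))
    P([p,p+155*M[:,1]],(0,255,0))
    c=np.int32(proj(k,tip)[0]*4);x0=max(0,c[0]-200);y0=max(0,c[1]-250);o=B[y0:y0+450,x0:x0+400]
    outs.append(np.pad(o,((0,450-o.shape[0]),(0,400-o.shape[1]),(0,0))));print(k,x0,y0)
cv2.imwrite(sys.argv[1],np.hstack(outs))
E
python3 cal.py pics/cal2.png
python3 - <<'E'
from h import *
y=1.342;d=np.array([np.cos(y),np.sin(y),0])
plan(np.array([444,-292.9,131])-20*d,y)
E
```

```text
t: 1.8
ee_pos: [440.3, -310.6, 286.4]
orientation: [-0.44, 0.44, -0.553, 0.553]
ft_force: [0.5, -0.6, -0.7]
width: 0.998
side 1358 377
top 1487 609
t 1.9 grasp [ 442.3 -309.   131.4] axes x [-0.22  -0.975 -0.001] z [ 0.975 -0.22   0.002]
turn deg [-0.09  0.37 -0.07] shift old axes [ 3.8  0.4 -1.8] shift new axes [ 3.8  0.4 -1.7] F [-0.3 -0.2  0.3] w 1.002
```

View pics/cal2.png

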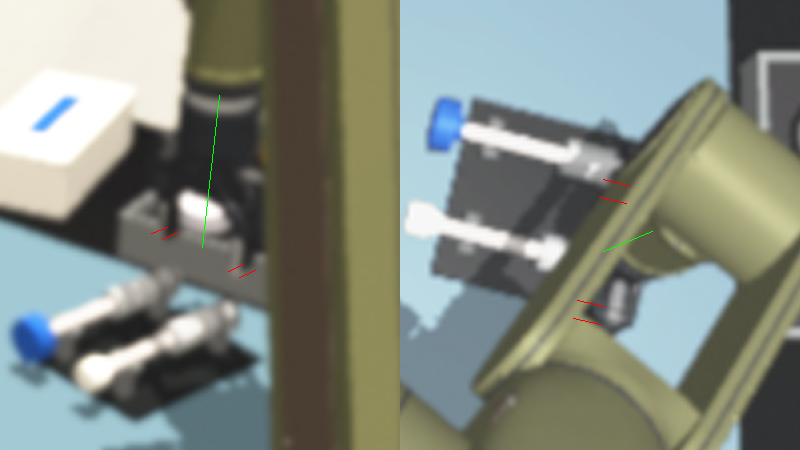

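The earlier "offset" was only plate thickness: my overlay is drawn on the top faces and the edges I compared were the lower ones. So the two cameras agree. The gripper stands over the handle as planned. I'll descend and half close.

```bash
python3 -m crank '[{"x":0.0038,"y":0.011,"z":-0.0018,"ax":0,"ay":0.37,"az":0,"grip":-1},{"x":0,"y":0.015,"z":0,"ax":0,"ay":0,"az":0,"grip":-1},{"x":0,"y":0.015,"z":0,"ax":0,"ay":0,"az":0,"grip":-1},{"x":0,"y":0.015,"z":0,"ax":0,"ay":0,"az":0,"grip":-1},{"x":0,"y":0.015,"z":0,"ax":0,"ay":0,"az":0,"grip":-1},{"x":0,"y":0.014,"z":0,"ax":0,"ay":0,"az":0,"grip":-1},{"x":0,"y":0,"z":0,"ax":0,"ay":0,"az":0,"grip":0.1},{"x":0,"y":0,"z":0,"ax":0,"ay":0,"az":0,"grip":0.1},{"x":0,"y":0,"z":0,"ax":0,"ay":0,"az":0,"grip":0.1},{"x":0,"y":0,"z":0,"ax":0,"ay":0,"az":0,"grip":0.1},{"x":0,"y":0,"z":0,"ax":0,"ay":0,"az":0,"grip":0.1}]'
python3 - <<'E'
from h import *
y=1.342;d=np.array([np.cos(y),np.sin(y),0])
plan(np.array([444,-292.9,46])-20*d,y)
B=cv2.resize(cam("side")[2][140:240,330:450],None,fx=5,fy=5,interpolation=cv2.INTER_CUBIC);cv2.imwrite("pics/g1.png",B)
E
```

```text
t: 2.82
ee_pos: [437.0, -315.6, 202.3]
orientation: [-0.439, 0.438, -0.554, 0.555]
ft_force: [-0.2, -0.6, 1.0]
width: 0.454
t 2.82 grasp [ 437.2 -315.8   47.3] axes x [-0.231 -0.973  0.001] z [ 0.973 -0.231  0.002]
turn deg [-0.1  -0.25  0.06] shift old axes [-3.7  1.3  1.7] shift new axes [-3.7  1.3  1.7] F [-0.2 -0.6  1. ] w 0.454
```

View pics/g1.png

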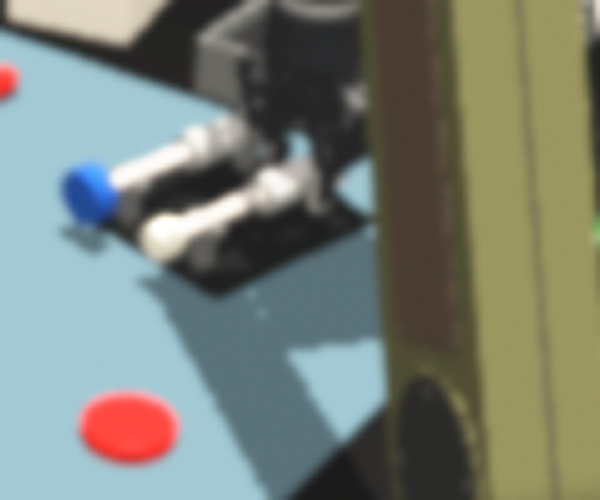

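The picture shows the handle (about 280,185) between the fingers and the blue drift untouched. I'll apply the small leftover correction and close.

```bash
python3 -m crank '[{"x":-0.0037,"y":0.0013,"z":0.0017,"ax":0,"ay":0,"az":0,"grip":0.1},{"x":0,"y":0,"z":0,"ax":0,"ay":0,"az":0,"grip":0.2},{"x":0,"y":0,"z":0,"ax":0,"ay":0,"az":0,"grip":0.2},{"x":0,"y":0,"z":0,"ax":0,"ay":0,"az":0,"grip":0.2}]'
python3 -m crank '[{"x":0,"y":0,"z":0,"ax":0,"ay":0,"az":0,"grip":0.3},{"x":0,"y":0,"z":0,"ax":0,"ay":0,"az":0,"grip":0.3},{"x":0,"y":0,"z":0,"ax":0,"ay":0,"az":0,"grip":0.3}]'
python3 -m crank '[{"x":0,"y":0,"z":0,"ax":0,"ay":0,"az":0,"grip":0.36},{"x":0,"y":0,"z":0,"ax":0,"ay":0,"az":0,"grip":0.36},{"x":0,"y":0,"z":0,"ax":0,"ay":0,"az":0,"grip":0.36}]'
python3 - <<'E'
from h import *
y=1.342;d=np.array([np.cos(y),np.sin(y),0])
plan(np.array([444,-292.9,46])-20*d,y)
E
```

```text
t: 3.2
ee_pos: [439.3, -311.8, 200.1]
orientation: [-0.439, 0.439, -0.555, 0.555]
ft_force: [-0.6, 0.6, 0.0]
width: 0.4
t: 3.45
ee_pos: [439.2, -311.9, 200.0]
orientation: [0.438, -0.439, 0.555, -0.555]
ft_force: [-0.1, -0.4, 0.5]
width: 0.349
t: 3.7
ee_pos: [438.6, -311.7, 200.0]
orientation: [0.438, -0.439, 0.555, -0.554]
ft_force: [-4.0, -0.0, 4.3]
width: 0.322
t 3.7 grasp [ 438.4 -311.6   45. ] axes x [-0.231 -0.973 -0.   ] z [ 0.973 -0.231 -0.002]
turn deg [ 0.09 -0.25 -0.02] shift old axes [ 0.4 -1.   1. ] shift new axes [ 0.4 -1.   1. ] F [-4.  -0.   4.3] w 0.322
```

```bash
python3 -m crank '[{"x":0,"y":-0.001,"z":-0.0006,"ax":0,"ay":0,"az":0,"grip":0.36},{"x":0,"y":0,"z":0,"ax":0,"ay":0,"az":0,"grip":0.5},{"x":0,"y":0,"z":0,"ax":0,"ay":0,"az":0,"grip":1},{"x":0,"y":0,"z":0,"ax":0,"ay":0,"az":0,"grip":1},{"x":0,"y":0,"z":0,"ax":0,"ay":0,"az":0,"grip":1}]'
python3 - <<'E'
from h import *
plan(np.array([444,-292.9,46]),1.342); s,p,R=pose();print(list(p),R.as_quat().tolist(),s["moment"])
E
```

```text
t: 4.12
ee_pos: [438.8, -311.8, 200.9]
orientation: [-0.439, 0.438, -0.555, 0.555]
ft_force: [-0.5, 0.0, -2.2]
width: 0.313
t 4.12 grasp [ 438.9 -311.8   45.9] axes x [-0.231 -0.973  0.   ] z [ 0.973 -0.231  0.   ]
turn deg [-0.02 -0.24  0.  ] shift old axes [-19.6  -0.1   0.6] shift new axes [-19.6  -0.1   0.7] F [-0.5  0.  -2.2] w 0.313
[np.float64(438.8462671689895), np.float64(-311.82707024247696), np.float64(200.87682544967797)] [0.43845644936246514, -0.55463283970722, 0.554789249710343, -0.4385741026743371] [-0.02580741 -0.01449685 -0.01938106]
```

```bash
python3 -m crank '[{"x":0,"y":-0.005,"z":0,"ax":0,"ay":0,"az":0,"grip":1},{"x":0,"y":-0.015,"z":0,"ax":0,"ay":0,"az":0,"grip":1},{"x":0,"y":-0.02,"z":0,"ax":0,"ay":0,"az":0,"grip":1},{"x":0,"y":-0.02,"z":0,"ax":0,"ay":0,"az":0,"grip":1},{"x":0,"y":-0.02,"z":0,"ax":0,"ay":0,"az":0,"grip":1},{"x":0,"y":-0.015,"z":0,"ax":0,"ay":0,"az":0,"grip":1},{"x":0,"y":-0.005,"z":0,"ax":0,"ay":0,"az":0,"grip":1},{"x":0,"y":0,"z":0,"ax":0,"ay":0,"az":0,"grip":1},{"x":0,"y":0,"z":0,"ax":0,"ay":0,"az":0,"grip":1}]'
python3 - <<'E'
from h import *
y=1.497;d=np.array([np.cos(y),np.sin(y),0])
plan(np.array([595,-12,146])-180*d,y)
E
```

```text
t: 4.87
ee_pos: [438.4, -311.6, 300.8]
orientation: [0.439, -0.439, 0.555, -0.555]
ft_force: [-0.1, -0.2, -2.0]
width: 0.314
t 4.87 grasp [ 438.4 -311.6  145.8] axes x [-0.231 -0.973 -0.   ] z [ 0.973 -0.231 -0.   ]
turn deg [ 0.   -9.12 -0.  ] shift old axes [-149.9   -0.2  111.7] shift new axes [-130.3   -0.2  134.1] F [-0.1 -0.2 -2. ] w 0.314
```

```bash
python3 -m crank '[{"x":0,"y":0,"z":0,"ax":0,"ay":-3.04,"az":0,"grip":1},{"x":0,"y":0,"z":0,"ax":0,"ay":-3.04,"az":0,"grip":1},{"x":0,"y":0,"z":0,"ax":0,"ay":-3.04,"az":0,"grip":1},{"x":-0.0065,"y":0,"z":0.0067,"ax":0,"ay":0,"az":0,"grip":1},{"x":-0.013,"y":0,"z":0.0134,"ax":0,"ay":0,"az":0,"grip":1},{"x":-0.0196,"y":0,"z":0.0201,"ax":0,"ay":0,"az":0,"grip":1},{"x":-0.0196,"y":0,"z":0.0201,"ax":0,"ay":0,"az":0,"grip":1},{"x":-0.0196,"y":0,"z":0.0201,"ax":0,"ay":0,"az":0,"grip":1},{"x":-0.0196,"y":0,"z":0.0201,"ax":0,"ay":0,"az":0,"grip":1},{"x":-0.0163,"y":0,"z":0.0168,"ax":0,"ay":0,"az":0,"grip":1},{"x":-0.01,"y":0,"z":0.0101,"ax":0,"ay":0,"az":0,"grip":1},{"x":-0.006,"y":0,"z":0.0067,"ax":0,"ay":0,"az":0,"grip":1},{"x":0,"y":0,"z":0,"ax":0,"ay":0,"az":0,"grip":1},{"x":0,"y":0,"z":0,"ax":0,"ay":0,"az":0,"grip":1},{"x":0,"y":0,"z":0,"ax":0,"ay":0,"az":0,"grip":1}]'
python3 - <<'E'
from h import *
y=1.497;d=np.array([np.cos(y),np.sin(y),0])
plan(np.array([595,-12,100])-180*d,y)
E
```

```text
t: 6.12
ee_pos: [581.0, -192.4, 300.6]
orientation: [0.481, -0.481, 0.519, -0.518]
ft_force: [-1.0, 0.7, -3.1]
width: 0.316
t 6.12 grasp [ 580.8 -192.4  145.6] axes x [-0.075 -0.997  0.   ] z [ 0.997 -0.075 -0.002]
turn deg [ 0.1  -0.05  0.01] shift old axes [-1.  45.6  0.7] shift new axes [-1.  45.6  0.6] F [-1.   0.7 -3.1] w 0.316
```

```bash
python3 -m crank '[{"x":0,"y":0.006,"z":0.0006,"ax":0,"ay":0,"az":0,"grip":1},{"x":0,"y":0.0137,"z":0,"ax":0,"ay":0,"az":0,"grip":1},{"x":0,"y":0.0137,"z":0,"ax":0,"ay":0,"az":0,"grip":1},{"x":0,"y":0.009,"z":0,"ax":0,"ay":0,"az":0,"grip":1},{"x":0,"y":0.003,"z":0,"ax":0,"ay":0,"az":0,"grip":1},{"x":0,"y":0,"z":0,"ax":0,"ay":0,"az":0,"grip":1},{"x":0,"y":0,"z":0,"ax":0,"ay":0,"az":0,"grip":1},{"x":0,"y":0,"z":0,"ax":0,"ay":0,"az":0,"grip":1}]'
cat > look.py <<'E'
import sys
from h import *
y=1.497;d=np.array([np.cos(y),np.sin(y),0]);rear=np.array([595,-12,100.])
plan(rear-180*d,y)
outs=[]
for k in("side","top"):
    B=cv2.resize(cam(k)[2],None,fx=4,fy=4,interpolation=cv2.INTER_CUBIC)
    c=np.int32(proj(k,rear-10*d)[0]*4)
    for x in range(-60,220,10):
        if x in(0,90):
            for Q in(np.array([0,0,34]),np.array([0,0,-34]),34*np.array([-d[1],d[0],0]),-34*np.array([-d[1],d[0],0])):
                cv2.circle(B,tuple(np.int32((proj(k,rear+x*d+Q)[0]+.5)*4-.5)),1,(0,255,0),-1)
        cv2.circle(B,tuple(np.int32((proj(k,rear+x*d)[0]+.5)*4-.5)),1,(0,0,255),-1)
    x0,y0=c-[200,200];outs.append(B[y0:y0+400,x0:x0+400]);print(k,x0,y0)
cv2.imwrite(sys.argv[1],np.hstack(outs))
E
python3 look.py pics/ins.png
```

```text
t: 6.78
ee_pos: [582.9, -192.2, 256.3]
orientation: [-0.481, 0.481, -0.518, 0.519]
ft_force: [-0.3, -1.1, -1.5]
width: 0.316
t 6.78 grasp [ 583.  -192.3  101.3] axes x [-0.074 -0.997  0.   ] z [ 0.997 -0.074  0.001]
turn deg [-0.07 -0.02  0.02] shift old axes [-0.6  1.3 -1.2] shift new axes [-0.6  1.3 -1.2] F [-0.3 -1.1 -1.5] w 0.316
side 1047 523
top 1127 470
```

View pics/ins.png

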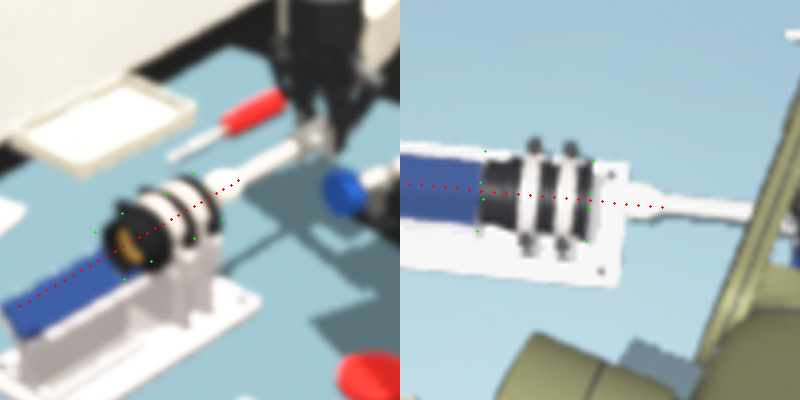

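The top view shows the nose near (640,200), about 1 px towards +x of the axis dots, and the drift looks slightly skewed to them. I'll measure its axis from the image columns without another picture.

```bash
python3 - <<'E'
from h import *
im=cam("top")[2].astype(float)
# columns of rod (full px): crop x 650..745 -> u=(1127+x-400)/4
bg=None;pts=[]
for u in range(344,366):
    v=np.arange(178,228);c=im[178:228,u];w=np.clip(c[:,2]-np.median(c[:,2])-15,0,None) # red channel: white high, bench low
    m=w[8:-8].argmax()+8;sl=slice(m-7,m+8);vv=(v[sl]*w[sl]).sum()/w[sl].sum();pts.append((u,vv,w[sl].sum()))
P=np.array(pts);print(np.round(P,2).tolist())
W=np.array([ray("top",(a,b),101) for a,b,_ in P])
f=np.polyfit(W[:,1],W[:,0],1,w=1/(1+0*P[:,2]));print("dx/dy",f[0],"yaw",np.pi/2-np.arctan(f[0]),"x at y=-40",np.polyval(f,-40),"tube x at -40",595-28*np.cos(1.497))
print(np.round(W[[0,-1]],1))
# tube: black cylinder between straps/exit, columns; top silhouette at z~100 sides
for u in range(300,334):
    c=im[150:190,u].mean(1);d=np.where(c<90)[0]+150
    if len(d):print(u,d.min(),d.max(),end=" | ")
E
```

```text
[[344.0, 198.86, 14.0], [345.0, 198.24, 25.0], [346.0, nan, 0.0], [347.0, nan, 0.0], [348.0, nan, 0.0], [349.0, nan, 0.0], [350.0, nan, 0.0], [351.0, nan, 0.0], [352.0, nan, 0.0], [353.0, nan, 0.0], [354.0, nan, 0.0], [355.0, nan, 0.0], [356.0, 190.21, 242.5], [357.0, 187.2, 402.0], [358.0, 188.1, 403.5], [359.0, 187.08, 370.0], [360.0, 185.98, 352.0], [361.0, 183.51, 352.5], [362.0, 194.08, 278.0], [363.0, 192.75, 355.0], [364.0, 191.65, 436.0], [365.0, 190.92, 447.0]]
 ** On entry to DLASCL parameter number  4 had an illegal value
 ** On entry to DLASCL parameter number  4 had an illegal value
 ** On entry to DLASCL parameter number  4 had an illegal value
 ** On entry to DLASCL parameter number  4 had an illegal value
 ** On entry to DLASCL parameter number  5 had an illegal value
 ** On entry to DLASCL parameter number  4 had an illegal value<stdin>:7: RuntimeWarning: invalid value encountered in scalar divide
Traceback (most recent call last):
numpy.linalg.LinAlgError: SVD did not converge in Linear Least Squares
```

```bash
python3 - <<'E'
from h import *
im=cam("top")[2].astype(float);P=[]
for u in range(345,367):
    v=np.arange(158,182);c=im[158:182,u,2];w=np.clip(c-np.median(c)-20,0,None)
    P.append((u,(v*w).sum()/w.sum(),w.sum()))
P=np.array(P);print(np.round(P[:,1:],1).tolist())
P=P[1:]
W=np.array([ray("top",(a,b),101) for a,b,_ in P])
f=np.polyfit(W[:,1],W[:,0],1);print("yaw",np.pi/2-np.arctan(f[0]),"x at y=-40",np.polyval(f,-40),"tube",595-28*np.cos(1.497),"resid",np.std(W[:,0]-np.polyval(f,W[:,1])),"x at grasp",np.polyval(f,-192.3))
for u in range(300,336):
    d=np.where(im[148:190,u].mean(1)<100)[0]+148
    if len(d):print(u,d.min(),d.max(),end=" | ")
E
```

```text
[[167.4, 272.0], [167.4, 227.0], [167.6, 173.0], [167.6, 169.0], [167.8, 176.0], [167.8, 186.0], [168.0, 179.0], [168.2, 170.0], [168.3, 169.5], [168.4, 170.0], [168.5, 171.0], [168.5, 168.0], [168.6, 167.0], [168.6, 170.5], [168.7, 177.5], [168.8, 188.5], [168.9, 185.0], [169.1, 179.0], [169.3, 183.0], [169.4, 187.0], [169.5, 189.0], [169.5, 194.0]]
yaw 1.4821096501627895 x at y=-40 597.9282662296754 tube 592.9355778129947 resid 0.24402366837488165 x at grasp 584.3857613391702
300 168 168 | 301 166 171 | 302 160 172 | 303 159 172 | 304 158 172 | 305 158 172 | 306 158 173 | 307 158 173 | 308 158 174 | 309 158 174 | 310 157 174 | 311 157 161 | 313 177 177 | 314 154 154 | 315 153 154 | 316 170 174 | 317 159 174 | 318 158 175 | 319 159 174 | 320 159 163 | 322 178 178 | 324 154 155 | 325 155 175 | 326 160 176 | 327 159 176 | 328 159 170 | 329 161 162 |
```

```bash
python3 - <<'E'
from h import *
im=cam("top")[2].astype(float)
# subpixel tube edges: dark weight centroid in clean black columns
for u in (303,304,305,306,307,308,309,317,318,319,326,327):
    c=im[146:190,u].mean(1);b=np.interp
    # threshold midway, subpixel crossing around the dark run
    th=110;k=np.where(c<th)[0];i,j=k.min(),k.max()
    a=i-1+(c[i-1]-th)/(c[i-1]-c[i]);e=j+(th-c[j])/(c[j+1]-c[j])
    m=146+(a+e)/2;X=ray("top",(u,m),100);x=592.9+(X[1]+40)*np.cos(1.497)/np.sin(1.497)
    print(u,round(146+a,1),round(146+e,1),np.round(X,1),"plate-axis x there",round(x,1))
s=cam("side")[2]
y=1.497;d=np.array([np.cos(y),np.sin(y),0]);rear=np.array([595,-12,100.])
B=cv2.resize(s[130:220,270:350],None,fx=7,fy=7,interpolation=cv2.INTER_CUBIC)
f=np.array([np.cos(1.482),np.sin(1.482),0])
def L(a,b,col):cv2.polylines(B,[np.int32((proj("side",[a,b])-[270,130]+.5)*7)],False,col,1)
L(rear-60*d,rear+180*d,(0,0,255))
q=np.array([583,-192.3,101.3]);L(q+60*f,q+150*f,(0,255,0))
th=np.linspace(0,6.3,40);Y=np.array([-d[1],d[0],0])
for r,x in((34,0),(20,90)):
    cv2.polylines(B,[np.int32((proj("side",[rear+x*d+r*(np.cos(t)*Y+np.sin(t)*np.array([0,0,1])) for t in th])-[270,130]+.5)*7)],True,(0,255,0),1)
cv2.imwrite("pics/side7.png",B)
E
```

```text
303 158.2 172.8 [599.8  74. ] plate-axis x there 601.3
304 157.6 172.7 [600.9  70.7] plate-axis x there 601.1
305 157.6 173.0 [600.5  67.4] plate-axis x there 600.8
306 157.7 173.3 [599.9  64.1] plate-axis x there 600.6
307 157.8 173.6 [599.2  60.7] plate-axis x there 600.3
308 157.7 174.1 [598.7  57.4] plate-axis x there 600.1
309 157.2 174.3 [599.2  54.1] plate-axis x there 599.9
317 158.0 175.0 [597.2  27.6] plate-axis x there 597.9
318 157.7 175.1 [597.6  24.3] plate-axis x there 597.7
319 157.9 175.1 [597.2  21. ] plate-axis x there 597.4
326 159.3 176.2 [593.5  -2.2] plate-axis x there 595.7
327 158.6 176.7 [593.9  -5.5] plate-axis x there 595.4
```

View pics/side7.png

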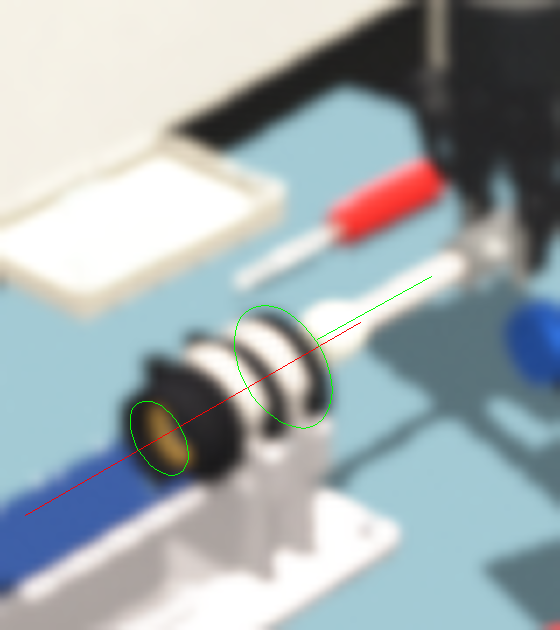

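Both cameras agree that the drift is parallel to the bore within about 0.01 rad, with its nose about 5 mm to +x of the axis and 1.3 mm high. I'll correct that and enter slowly.

```bash
python3 -m crank '[{"x":0,"y":0.0013,"z":-0.005,"ax":0,"ay":0,"az":0,"grip":1},{"x":0,"y":0,"z":0,"ax":0,"ay":0,"az":0,"grip":1},{"x":-0.008,"y":0,"z":0,"ax":0,"ay":0,"az":0,"grip":1},{"x":-0.008,"y":0,"z":0,"ax":0,"ay":0,"az":0,"grip":1},{"x":-0.006,"y":0,"z":0,"ax":0,"ay":0,"az":0,"grip":1},{"x":-0.004,"y":0,"z":0,"ax":0,"ay":0,"az":0,"grip":1},{"x":-0.004,"y":0,"z":0,"ax":0,"ay":0,"az":0,"grip":1},{"x":-0.004,"y":0,"z":0,"ax":0,"ay":0,"az":0,"grip":1},{"x":-0.004,"y":0,"z":0,"ax":0,"ay":0,"az":0,"grip":1},{"x":0,"y":0,"z":0,"ax":0,"ay":0,"az":0,"grip":1},{"x":0,"y":0,"z":0,"ax":0,"ay":0,"az":0,"grip":1},{"x":0,"y":0,"z":0,"ax":0,"ay":0,"az":0,"grip":1}]'
python3 look.py pics/ins2.png
```

```text
t: 8.08
ee_pos: [580.4, -153.7, 254.3]
orientation: [-0.481, 0.481, -0.518, 0.518]
ft_force: [-0.2, 0.0, -2.0]
width: 0.312
t 8.08 grasp [ 580.5 -153.7   99.3] axes x [-0.074 -0.997  0.   ] z [ 0.997 -0.074  0.   ]
turn deg [-0.01  0.    0.01] shift old axes [37.6 -0.7  4.1] shift new axes [37.6 -0.7  4.1] F [-0.2  0.  -2. ] w 0.312
side 1047 523
top 1127 470
```

View pics/ins2.png

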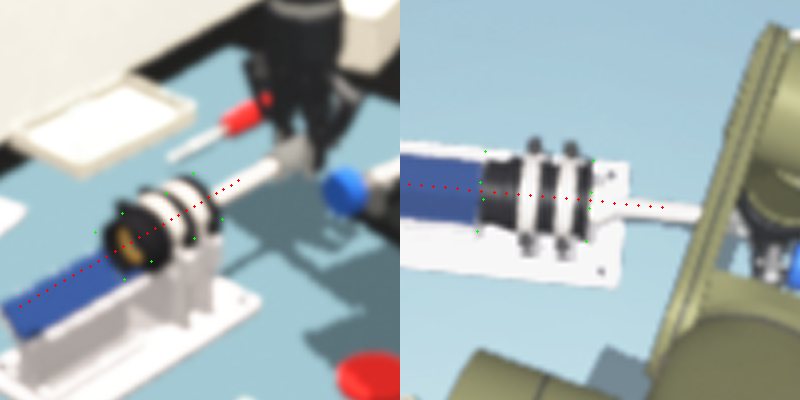

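The nose is inside the flange and in line with the axis, with no side force (10 pictures viewed so far). Now the push, in stages, watching the force.

```bash
python3 -m crank '[{"x":-0.003,"y":0,"z":0,"ax":0,"ay":0,"az":0,"grip":1},{"x":-0.003,"y":0,"z":0,"ax":0,"ay":0,"az":0,"grip":1},{"x":-0.003,"y":0,"z":0,"ax":0,"ay":0,"az":0,"grip":1},{"x":-0.003,"y":0,"z":0,"ax":0,"ay":0,"az":0,"grip":1},{"x":-0.003,"y":0,"z":0,"ax":0,"ay":0,"az":0,"grip":1},{"x":-0.003,"y":0,"z":0,"ax":0,"ay":0,"az":0,"grip":1},{"x":-0.003,"y":0,"z":0,"ax":0,"ay":0,"az":0,"grip":1},{"x":-0.003,"y":0,"z":0,"ax":0,"ay":0,"az":0,"grip":1}]'
python3 -m crank '[{"x":-0.003,"y":0,"z":0,"ax":0,"ay":0,"az":0,"grip":1},{"x":-0.003,"y":0,"z":0,"ax":0,"ay":0,"az":0,"grip":1},{"x":-0.003,"y":0,"z":0,"ax":0,"ay":0,"az":0,"grip":1},{"x":-0.003,"y":0,"z":0,"ax":0,"ay":0,"az":0,"grip":1}]'
python3 - <<'E'
from h import *
d=np.array([np.cos(1.497),np.sin(1.497),0]);plan(np.array([595,-12,100])-45*d,1.497)
E
```

```text
t: 8.85
ee_pos: [582.5, -134.3, 255.1]
orientation: [-0.48, 0.484, -0.514, 0.521]
ft_force: [-2.9, -19.8, -2.8]
width: 0.316
t: 9.18
ee_pos: [583.4, -122.4, 255.1]
orientation: [-0.479, 0.484, -0.514, 0.521]
ft_force: [-1.2, -20.6, -2.6]
width: 0.317
t 9.18 grasp [ 583.7 -124.1  100.1] axes x [-0.072 -0.997  0.011] z [ 0.997 -0.072  0.002]
turn deg [-0.14  0.11  0.62] shift old axes [-66.   -0.6   3.5] shift new axes [-66.    0.1   3.4] F [ -1.2 -20.6  -2.6] w 0.317
```

```bash
python3 -m crank '[{"x":-0.003,"y":0,"z":0,"ax":0,"ay":0,"az":0,"grip":1},{"x":-0.003,"y":0,"z":0,"ax":0,"ay":0,"az":0,"grip":1},{"x":-0.003,"y":0,"z":0,"ax":0,"ay":0,"az":0,"grip":1},{"x":-0.003,"y":0,"z":0,"ax":0,"ay":0,"az":0,"grip":1},{"x":-0.003,"y":0,"z":0,"ax":0,"ay":0,"az":0,"grip":1},{"x":-0.003,"y":0,"z":0,"ax":0,"ay":0,"az":0,"grip":1},{"x":-0.003,"y":0,"z":0,"ax":0,"ay":0,"az":0,"grip":1},{"x":-0.003,"y":0,"z":0,"ax":0,"ay":0,"az":0,"grip":1}]'
python3 -m crank '[{"x":-0.003,"y":0,"z":0,"ax":0,"ay":0,"az":0,"grip":1},{"x":-0.003,"y":0,"z":0,"ax":0,"ay":0,"az":0,"grip":1},{"x":-0.003,"y":0,"z":0,"ax":0,"ay":0,"az":0,"grip":1},{"x":-0.003,"y":0,"z":0,"ax":0,"ay":0,"az":0,"grip":1},{"x":-0.003,"y":0,"z":0,"ax":0,"ay":0,"az":0,"grip":1},{"x":-0.003,"y":0,"z":0,"ax":0,"ay":0,"az":0,"grip":1}]'
python3 -m crank '[{"x":-0.002,"y":0,"z":0,"ax":0,"ay":0,"az":0,"grip":1},{"x":-0.002,"y":0,"z":0,"ax":0,"ay":0,"az":0,"grip":1},{"x":-0.002,"y":0,"z":0,"ax":0,"ay":0,"az":0,"grip":1},{"x":-0.002,"y":0,"z":0,"ax":0,"ay":0,"az":0,"grip":1},{"x":-0.002,"y":0,"z":0,"ax":0,"ay":0,"az":0,"grip":1},{"x":-0.002,"y":0,"z":0,"ax":0,"ay":0,"az":0,"grip":1}]'
python3 - <<'E'
from h import *
d=np.array([np.cos(1.497),np.sin(1.497),0]);plan(np.array([595,-12,100])-45*d,1.497)
E
```

```text
t: 9.85
ee_pos: [585.2, -96.2, 254.8]
orientation: [-0.48, 0.483, -0.516, 0.52]
ft_force: [-0.4, -11.6, -1.4]
width: 0.313
t: 10.35
ee_pos: [586.3, -75.5, 254.4]
orientation: [-0.481, 0.481, -0.518, 0.518]
ft_force: [0.7, -2.2, -1.5]
width: 0.315
t: 10.85
ee_pos: [587.0, -63.6, 254.3]
orientation: [0.481, -0.481, 0.518, -0.518]
ft_force: [0.2, -0.9, -2.2]
width: 0.316
t 10.85 grasp [587.  -63.6  99.3] axes x [-0.074 -0.997 -0.   ] z [ 0.997 -0.074 -0.   ]
turn deg [ 0.  0. -0.] shift old axes [-7.1 -0.7  4.1] shift new axes [-7.1 -0.7  4.1] F [ 0.2 -0.9 -2.2] w 0.316
```

```bash
python3 -m crank '[{"x":-0.002,"y":0,"z":0,"ax":0,"ay":0,"az":0,"grip":1},{"x":-0.002,"y":0,"z":0,"ax":0,"ay":0,"az":0,"grip":1},{"x":-0.002,"y":0,"z":0,"ax":0,"ay":0,"az":0,"grip":1},{"x":-0.002,"y":0,"z":0,"ax":0,"ay":0,"az":0,"grip":1},{"x":-0.002,"y":0,"z":0,"ax":0,"ay":0,"az":0,"grip":1},{"x":0,"y":0,"z":0,"ax":0,"ay":0,"az":0,"grip":1},{"x":0,"y":0,"z":0,"ax":0,"ay":0,"az":0,"grip":1},{"x":0,"y":0,"z":0,"ax":0,"ay":0,"az":0,"grip":1}]'
python3 look.py pics/out.png
```

```text
t: 11.52
ee_pos: [587.6, -53.6, 254.3]
orientation: [0.481, -0.481, 0.518, -0.518]
ft_force: [0.0, -0.3, -2.0]
width: 0.314
t 11.52 grasp [587.5 -53.5  99.3] axes x [-0.074 -0.997 -0.001] z [ 0.997 -0.074 -0.001]
turn deg [ 0.03  0.   -0.04] shift old axes [138.   -0.8   4.3] shift new axes [138.   -0.7   4.3] F [ 0.  -0.3 -2. ] w 0.314
side 1047 523
top 1127 470
```

View pics/out.png

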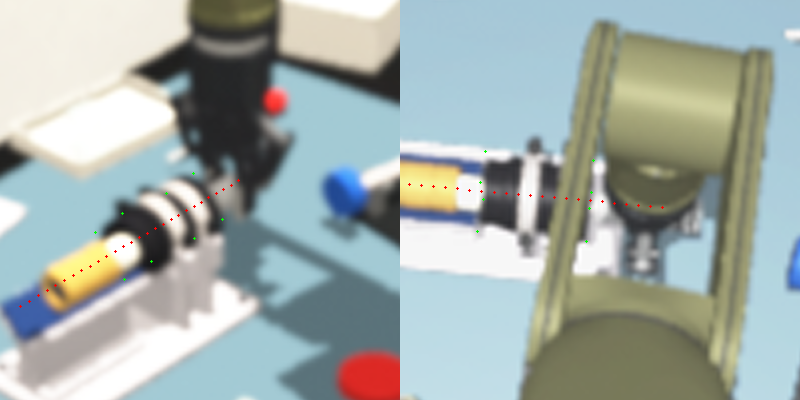

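The cell is wholly out on the felt. About 18 mm of white nose shows past the exit (top view 458–480), so the cell centre is about 48 mm beyond it, and the drift hasn't slipped in the grip. Now withdrawing.

```bash
python3 -m crank '[{"x":0.004,"y":0,"z":0,"ax":0,"ay":0,"az":0,"grip":1},{"x":0.008,"y":0,"z":0,"ax":0,"ay":0,"az":0,"grip":1},{"x":0.012,"y":0,"z":0,"ax":0,"ay":0,"az":0,"grip":1},{"x":0.013,"y":0,"z":0,"ax":0,"ay":0,"az":0,"grip":1},{"x":0.013,"y":0,"z":0,"ax":0,"ay":0,"az":0,"grip":1},{"x":0.013,"y":0,"z":0,"ax":0,"ay":0,"az":0,"grip":1},{"x":0.013,"y":0,"z":0,"ax":0,"ay":0,"az":0,"grip":1},{"x":0.013,"y":0,"z":0,"ax":0,"ay":0,"az":0,"grip":1},{"x":0.013,"y":0,"z":0,"ax":0,"ay":0,"az":0,"grip":1},{"x":0.013,"y":0,"z":0,"ax":0,"ay":0,"az":0,"grip":1},{"x":0.012,"y":0,"z":0,"ax":0,"ay":0,"az":0,"grip":1},{"x":0.008,"y":0,"z":0,"ax":0,"ay":0,"az":0,"grip":1},{"x":0.003,"y":0,"z":0,"ax":0,"ay":0,"az":0,"grip":1},{"x":0,"y":-0.008,"z":0,"ax":0,"ay":0,"az":0,"grip":1},{"x":0,"y":-0.015,"z":0,"ax":0,"ay":0,"az":0,"grip":1},{"x":0,"y":-0.015,"z":0,"ax":0,"ay":0,"az":0,"grip":1},{"x":0,"y":-0.008,"z":0,"ax":0,"ay":0,"az":0,"grip":1},{"x":0,"y":0,"z":0,"ax":0,"ay":0,"az":0,"grip":1},{"x":0,"y":0,"z":0,"ax":0,"ay":0,"az":0,"grip":1}]'
python3 - <<'E'
from h import *
plan(np.array([438.9,-311.8,145.9]),1.338)
E
```

```text
t: 13.2
ee_pos: [577.7, -191.0, 301.0]
orientation: [-0.482, 0.481, -0.518, 0.518]
ft_force: [0.7, 0.2, -1.4]
width: 0.311
t 13.2 grasp [ 578.  -191.1  146. ] axes x [-0.073 -0.997  0.   ] z [ 0.997 -0.073  0.001]
turn deg [-0.08  9.14  0.01] shift old axes [ 130.6   -0.  -129.6] shift new axes [ 1.495e+02  1.000e-01 -1.072e+02] F [ 0.7  0.2 -1.4] w 0.311
```

Shift first in the old axes (x 130.6, z −129.6), then turn.

```bash
python3 -m crank '[{"x":0.0066,"y":0,"z":-0.0066,"ax":0,"ay":0,"az":0,"grip":1},{"x":0.014,"y":0,"z":-0.014,"ax":0,"ay":0,"az":0,"grip":1},{"x":0.02,"y":0,"z":-0.02,"ax":0,"ay":0,"az":0,"grip":1},{"x":0.02,"y":0,"z":-0.02,"ax":0,"ay":0,"az":0,"grip":1},{"x":0.02,"y":0,"z":-0.02,"ax":0,"ay":0,"az":0,"grip":1},{"x":0.02,"y":0,"z":-0.02,"ax":0,"ay":0,"az":0,"grip":1},{"x":0.014,"y":0,"z":-0.014,"ax":0,"ay":0,"az":0,"grip":1},{"x":0.01,"y":0,"z":-0.01,"ax":0,"ay":0,"az":0,"grip":1},{"x":0.006,"y":0,"z":-0.005,"ax":0,"ay":0,"az":0,"grip":1},{"x":0,"y":0,"z":0,"ax":0,"ay":3.05,"az":0,"grip":1},{"x":0,"y":0,"z":0,"ax":0,"ay":3.05,"az":0,"grip":1},{"x":0,"y":0,"z":0,"ax":0,"ay":3.04,"az":0,"grip":1},{"x":0,"y":0,"z":0,"ax":0,"ay":0,"az":0,"grip":1},{"x":0,"y":0,"z":0,"ax":0,"ay":0,"az":0,"grip":1},{"x":0,"y":0,"z":0,"ax":0,"ay":0,"az":0,"grip":1}]'
python3 - <<'E'
from h import *
plan(np.array([438.9,-311.8,145.9]),1.338)
E
```

```text
t: 14.45
ee_pos: [438.7, -312.0, 299.9]
orientation: [0.439, -0.439, 0.555, -0.554]
ft_force: [0.2, 0.5, -2.0]
width: 0.315
t 14.45 grasp [ 438.6 -311.9  144.9] axes x [-0.23  -0.973 -0.   ] z [ 0.973 -0.23  -0.001]
turn deg [ 0.04  0.06 -0.02] shift old axes [-0.2 -1.   0.2] shift new axes [-0.2 -1.   0.2] F [ 0.2  0.5 -2. ] w 0.315
```

```bash
python3 -m crank '[{"x":0,"y":0.008,"z":0.0002,"ax":0,"ay":0,"az":0,"grip":1},{"x":0,"y":0.015,"z":0,"ax":0,"ay":0,"az":0,"grip":1},{"x":0,"y":0.018,"z":0,"ax":0,"ay":0,"az":0,"grip":1},{"x":0,"y":0.018,"z":0,"ax":0,"ay":0,"az":0,"grip":1},{"x":0,"y":0.016,"z":0,"ax":0,"ay":0,"az":0,"grip":1},{"x":0,"y":0.01,"z":0,"ax":0,"ay":0,"az":0,"grip":1},{"x":0,"y":0.006,"z":0,"ax":0,"ay":0,"az":0,"grip":1},{"x":0,"y":0.004,"z":0,"ax":0,"ay":0,"az":0,"grip":1},{"x":0,"y":0.002,"z":0,"ax":0,"ay":0,"az":0,"grip":1},{"x":0,"y":0,"z":0,"ax":0,"ay":0,"az":0,"grip":1},{"x":0,"y":0,"z":0,"ax":0,"ay":0,"az":0,"grip":1},{"x":0,"y":0,"z":0,"ax":0,"ay":0,"az":0,"grip":1}]'
python3 - <<'E'
from h import *
plan(np.array([438.9,-311.8,45.9]),1.338)
E
```

```text
t: 15.45
ee_pos: [439.2, -312.5, 204.0]
orientation: [-0.439, 0.438, -0.554, 0.555]
ft_force: [0.9, -0.5, -3.3]
width: 0.316
t 15.45 grasp [ 439.4 -312.7   49. ] axes x [-0.231 -0.973  0.001] z [ 0.973 -0.231  0.001]
turn deg [-0.08 -0.03  0.04] shift old axes [-0.6  3.1 -0.5] shift new axes [-0.6  3.1 -0.5] F [ 0.9 -0.5 -3.3] w 0.316
```

```bash
python3 -m crank '[{"x":0,"y":0.001,"z":0,"ax":0,"ay":0,"az":0,"grip":1},{"x":0,"y":0.001,"z":0,"ax":0,"ay":0,"az":0,"grip":1},{"x":0,"y":0.0005,"z":0,"ax":0,"ay":0,"az":0,"grip":1},{"x":0,"y":0,"z":0,"ax":0,"ay":0,"az":0,"grip":1},{"x":0,"y":0,"z":0,"ax":0,"ay":0,"az":0,"grip":1}]'; python3 - <<'E'
from h import *
plan(np.array([438.9,-311.8,45.9]),1.338)
E
```

```text
t: 15.87
ee_pos: [438.9, -312.2, 200.8]
orientation: [-0.438, 0.438, -0.555, 0.555]
ft_force: [-0.5, -0.4, -2.0]
width: 0.317
t 15.87 grasp [ 438.9 -312.2   45.8] axes x [-0.231 -0.973  0.   ] z [ 0.973 -0.231 -0.   ]
turn deg [ 0.   -0.03  0.  ] shift old axes [-0.4 -0.1 -0.1] shift new axes [-0.4 -0.1 -0.1] F [-0.5 -0.4 -2. ] w 0.317
```

```bash
python3 -m crank '[{"x":0,"y":0.0004,"z":0,"ax":0,"ay":0,"az":0,"grip":0.34},{"x":0,"y":0,"z":0,"ax":0,"ay":0,"az":0,"grip":0.3},{"x":0,"y":0,"z":0,"ax":0,"ay":0,"az":0,"grip":0.2},{"x":0,"y":0,"z":0,"ax":0,"ay":0,"az":0,"grip":0},{"x":0,"y":0,"z":0,"ax":0,"ay":0,"az":0,"grip":-0.5},{"x":0,"y":0,"z":0,"ax":0,"ay":0,"az":0,"grip":-0.8},{"x":0,"y":0,"z":0,"ax":0,"ay":0,"az":0,"grip":-0.8},{"x":0,"y":0,"z":0,"ax":0,"ay":0,"az":0,"grip":-0.8},{"x":0,"y":0,"z":0,"ax":0,"ay":0,"az":0,"grip":-0.8},{"x":0,"y":-0.008,"z":0,"ax":0,"ay":0,"az":0,"grip":-0.8},{"x":0,"y":-0.015,"z":0,"ax":0,"ay":0,"az":0,"grip":-0.8},{"x":0,"y":-0.02,"z":0,"ax":0,"ay":0,"az":0,"grip":-0.8},{"x":0,"y":-0.025,"z":0,"ax":0,"ay":0,"az":0,"grip":-0.8},{"x":0,"y":-0.025,"z":0,"ax":0,"ay":0,"az":0,"grip":-0.8},{"x":0,"y":-0.025,"z":0,"ax":0,"ay":0,"az":0,"grip":-0.8}]'
python3 -m crank '[{"x":0.03,"y":-0.01,"z":-0.02,"ax":0,"ay":0,"az":0,"grip":-0.8},{"x":0.03,"y":-0.01,"z":-0.02,"ax":0,"ay":0,"az":0,"grip":-0.8},{"x":0.03,"y":-0.01,"z":-0.02,"ax":0,"ay":0,"az":0,"grip":-0.8},{"x":0.03,"y":-0.01,"z":-0.02,"ax":0,"ay":0,"az":0,"grip":-0.8},{"x":0.03,"y":-0.01,"z":-0.02,"ax":0,"ay":0,"az":0,"grip":-0.8},{"x":0,"y":0,"z":0,"ax":0,"ay":0,"az":0,"grip":-0.8},{"x":0,"y":0,"z":0,"ax":0,"ay":0,"az":0,"grip":-0.8},{"x":0,"y":0,"z":0,"ax":0,"ay":0,"az":0,"grip":-0.8}]'
python3 - <<'E'
from h import *
t=cam("top")[2];t0=cv2.imread("pics/top0.png")
f=lambda a,s:cv2.resize(a[145:240,258:448],None,fx=s,fy=s,interpolation=cv2.INTER_CUBIC)
cv2.imwrite("pics/fin.png",np.hstack([f(t,2.1),f(t0,2.1)]) if 0 else np.vstack([f(t,3),f(t0,3)]))
h=cv2.cvtColor(t,cv2.COLOR_BGR2HSV);m=cv2.inRange(h,(12,70,100),(35,255,255))[145:190,258:335]
n,l,st,c=cv2.connectedComponentsWithStats(m);i=1+st[1:,4].argmax();c=c[i]+[258,145];d=np.array([np.cos(1.49),np.sin(1.49)])
x=(ray("top",c,110)-[594.5,-12])@d-90;ys,xs=np.where(l==i)
ends=[(ray("top",(u+258,c[1]),105)-[594.5,-12])@d-90 for u in(xs.min()-.5,xs.max()+.5)]
(_,wh,ang)=cv2.minAreaRect(np.c_[xs,ys].astype(np.float32));print("cell x beyond exit",x,"ends",ends,wh,ang,robot.sense()["t"])
E
```

```text
t: 17.12
ee_pos: [438.7, -312.0, 320.0]
orientation: [0.438, -0.438, 0.555, -0.555]
ft_force: [1.0, 0.0, -0.9]
width: 0.895
t: 17.78
ee_pos: [306.7, -434.7, 368.6]
orientation: [0.438, -0.438, 0.555, -0.555]
ft_force: [0.2, 0.2, 1.0]
width: 0.901
cell x beyond exit 48.79219219326947 ends [np.float64(80.32433832245377), np.float64(17.89923237326994)] (11.0, 18.0) 90.0 17.8333
```

View pics/fin.png

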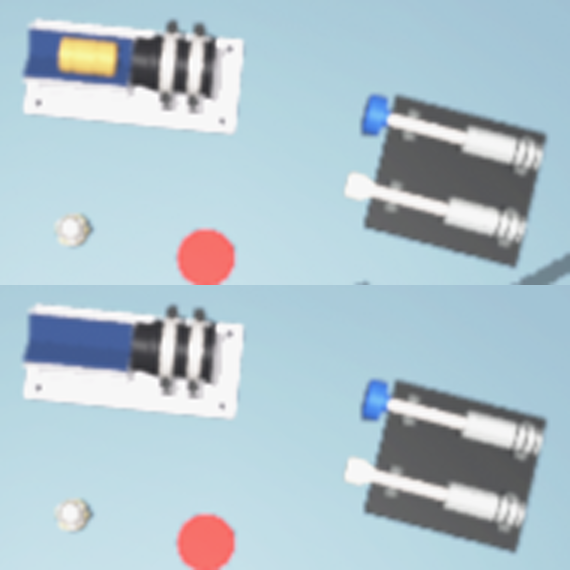

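The cell (crop 87,57) lies on the felt in line with the tube, about 49 mm beyond the exit. The drift (nose 358,186) lies as in the start picture, shown below it, and the other things in the crop haven't moved. Handing in.

```bash
python3 -c "from bench import robot; print(robot.sign_off())"
```

```text
the job is handed in; nothing more can be done
None
```

The lens cell is out of the tube and on the blue felt, the drift is back in its notches, and I have handed the job in at about 17.8 s. No verdict was reported.

**What I did:** I gripped the white-nosed drift by its handle and entered the rear mouth in line with the bore. I pushed the cell out at about 25–36 mm/s; the force stood near 20 N at first and fell to about 0 once the cell was out. Then I drew the drift out, laid it back and moved the arm clear.

**Last checks:**
- **Cell:** its centre is about 49 mm beyond the exit (allowed 30.5–91), with its ends at about 18 and 80 mm. It looks in line with the tube, but I did not measure its angle to better than a pixel.
- **Drift:** it was released within about 0.5 mm of the gripper position where I first took it. The before and after top views look the same there.
- **Other things:** those in the final crop (blue-nosed drift, dust cap, one objective) look unmoved. The rest were outside that crop and I did not check them, though the arm did not go near them.

**What failed or disagreed:**
- My first move was refused because the rows lacked some keys. The arm did not move.
- The tube's direction came out about 0.014 rad different from its base plate than from its outline.
- The nose first stood about 5 mm to one side of the bore's axis; I corrected this before entry.

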